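# Put the chip tray right after the game

## Robot

A 6-joint arm with a two-finger parallel gripper is mounted at the origin on the work surface. World frame = base frame: x ahead of the robot, y to its left, z up, the work surface at z = 0. Lengths are in mm, angles in degrees, forces in N, time in s.
With the tool pointing down it reaches from about 250 to 775 mm from the base axis. Payload 8.9 kg.
Tool frame: the origin (TCP) lies on the centre line of the jaws, within the pads' length; the fingertips stand 19 mm ahead of it and the grasp point (between the pads) is the TCP; z points along the fingers, y is the direction in which the jaws open and shut (so a half turn about z gives the same grasp; the last joint's range is limited). The gripper opens to 85 mm and grips with 20 to 120 N. Pads are 22 mm wide; open, the fingers measure 114 mm over their backs; the gripper's body (76 mm by 85 mm) begins 54 mm behind the grasp point. The pads swing forward as they close: fully open they stand 13 mm farther back than shut.
Start: joints at [-83.841, 16.656, -8.789, 64.555, 0, 82.019], TCP at [128.26, -509.09, 250.305] pointing down, gripper open.
Joint ranges: [-144.48, 144.48], [-52.06, 99.96], [-74.48, 78.29], [-112.23, 115.85], [-86.99, 84.42], [-180, 180]. Speed limits (degrees/s): [127.2, 127.2, 159.86, 180, 180, 180].

## Interface

Orientations are given as a 3x3 rotation matrix whose columns are the frame's x, y, z axes.
In Python, from workcell import manip gives the robot as it stands.
- The arm moves only by the tool servo_tool, never from a script. Its argument "moves" is a list of rows, each a list of 2 entries, a list of its own where there are three numbers: the shift along the world's x, y, z in units of 0.5 m (1.0 is 0.5 m), then the turn, a rotation vector about the world's x, y, z in units of pi/2 rad (1.0 is pi/2 rad). A call has 1 to 20 rows; each row is the pose to reach, as a shift and turn from the pose measured when the call began; what a row does not reach only later rows make up. A row lasts 1/8 s, in which the tool goes at most 62.5 mm and 10.7 degrees, less where a joint would pass 70% of its speed; a pose out of reach is approached as far as the arm can. A call with a number of a shift or a turn outside -1 to 1 is refused whole. A call with a gripper value outside its range is refused whole. "fingers" is the opening, from 0 (shut) to 1 (fully open), set as the call begins (left out, the last holds). The fingers move at their own pace and stop on an object; the grip force is fixed at half the most. Time passes only in rows, so rows that repeat a pose let the fingers close. It gives the time, the measured TCP pose, the force and the opening at its end, in the units of the state.
- manip.read_state(): the state, without advancing time (a new reading comes with each control period).
- manip.snapshot(name): name is "scene" or "top"; returns the picture (384x512x3 uint8, red, green, blue); there is no depth.
- manip.camera_model(name): a dict with "K" (3x3 intrinsics, pixels), "rvec" (rotation vector, rad) and "tvec" (3), from world to camera coordinates, as OpenCV has them. Camera axes: x right, y down, z forward; pixel columns grow to the right and rows downward; lengths in mm; the calibration is good to about 2 mm. A picture is of the moment at which its call begins. camera_model takes no time and is no camera call.
- manip.job_done(): hands the job in, once; it reports no verdict.
Trained networks look in the newest picture that a camera, given by its name, has taken for a name from the list of things; names that differ only in an ending like _2 or _b are one class to them, and where a whole thing is asked for, a point or a joint stands for the part that bears it (a point fixed in the world has none). Each returns a list of dicts, best first, with "p" (0 to 1); they miss things now and then, are a little off and sometimes report something else, mostly with a low value. They report only what shows in the picture. A call takes as long as a camera call. They do not tell look-alikes from the thing itself.
- manip.recognise(camera, thing): "rect" ([centre column, centre row, width, height] in pixels, round what is visible of it).
- manip.cut_out(camera, thing): "region" (384x512 bool, what is visible of it) and "rect" ([centre column, centre row, width, height] in pixels, round what is visible of it).
- manip.place_of(camera, thing): "at" ([row, column] in pixels: a listed point, or the origin of a listed thing).
The state is a dict: "time_s": time; "qpos": joint angles; "qd": joint speeds; "effort": joint torques, N m; "position": TCP position; "orientation": TCP orientation; "ft_force": force on the tool from outside, world axes, zero at the start; "moment": the same for the moment, N m; "width": finger opening in mm.
Only numpy, scipy, OpenCV 4.12 (cv2) and the standard library are available. Lean on these libraries where they do the work, as an engineer would, in place of code of your own. Each camera call takes 0.05 s, during which the arm holds its last target. There are 200 camera calls.

## Task

The white chip insert sits the wrong way round in the aluminium corner tray: first lift it right out, turn it half round so that its red-striped open bay is at the tray's red end, and seat it fully home again. Then lift the orange dice tray, tip all its yellow chips into that open bay, and stand the dice tray upright back on its green mat. Last, put the red dice into the dice tray; leave the tumbler and the loose tiles where they are.

Things in the scene. Friction and masses are not known exactly. Their poses are not given: they have to be found in the camera images.
- corner_tray: Fixed aluminium corner tray, housing of the insert, 201 (its x) x 141 mm outside. Origin: centre of its underside, on the table. Inner floor 5 mm above the table; inside 185 x 125 mm; straight walls to 20 mm, then flared outward to a rim 28 mm above the table. Its +x end (away from the robot) carries a red tab: the red end.
- insert: Loose white chip insert, 180 (x) x 120 (y) x 36 mm, 0.25 kg, standing in the corner tray, 2.5 mm of play a side. Origin: centre of its underside. +x half: open bay, green floor, red stripe on its end wall; -x half: covered deck with 3 black grooves, 22 mm high. Starts the wrong way round, stripe away from the red tab; set right, its axes are those of the corner tray.
- insert_handle (a point): Holding point in the insert's grey carrying rib, which runs across its middle along its y: 12 mm thick (x), 66 mm long (y), top 62 mm above the insert's underside. This point lies on the middle axis, 49 mm above the underside. Fingers close along the insert's x.
- insert_bay (a point): Centre of the floor of the insert's open bay, 46.5 mm along +x from its centre, 3 mm above its underside. The bay is 81 (x) x 114 mm (y) inside, its walls 3 mm thick and 36 mm high above the underside.
- mat: Fixed green mat, 200 x 140 x 3 mm, on which the orange dice tray stands. Origin: centre of its underside, on the table.
- dice_tray: Loose orange plastic scoop-shaped dice tray, 0.14 kg, walls 3 mm, slick inside (friction about 0.3). Origin: underside at the middle of its floor, 3 mm above the table when on the mat. Inner floor from x = -35 to +45 mm, 84 mm wide, 3 mm thick; side and back walls 32 mm high; handle at +x, pouring ramp and low open lip at -x. Tipped lip down by about 50 degrees it empties.
- dice_tray_lip (a point): Middle of the dice tray's pouring lip: x = -75 mm, 17 mm above its underside. From the floor's edge at x = -35 mm a ramp climbs to it at 20 degrees.
- dice_tray_handle (a point): Holding point in the dice tray's upright handle behind its back wall: x = +63 mm, 50 mm above the underside. The handle is 30 (x) x 12 (y) x 65 mm high. Fingers close along the dice tray's y.
- chip1: Yellow plastic chip, a slick disc 26 mm across and 8 mm thick, 12 g. Origin: centre of its underside as built. Three to five chips are present, lying in the dice tray at the start.
- chip2: Yellow plastic chip, a slick disc 26 mm across and 8 mm thick, 12 g. Origin: centre of its underside as built. Three to five chips are present, lying in the dice tray at the start.
- chip3: Yellow plastic chip, a slick disc 26 mm across and 8 mm thick, 12 g. Origin: centre of its underside as built. Three to five chips are present, lying in the dice tray at the start.
- chip4: Yellow plastic chip, a slick disc 26 mm across and 8 mm thick, 12 g. Origin: centre of its underside as built. Three to five chips are present, lying in the dice tray at the start.
- chip5: Yellow plastic chip, a slick disc 26 mm across and 8 mm thick, 12 g. Origin: centre of its underside as built. Three to five chips are present, lying in the dice tray at the start.
- die1_center (a point): Centre of a red die with white pips, a 22 mm cube with rounded edges, 15 g. Its axes are square to its faces. Two to four dice are present, lying on the table between the two trays.
- die2_center (a point): Centre of a red die with white pips, a 22 mm cube with rounded edges, 15 g. Its axes are square to its faces. Two to four dice are present, lying on the table between the two trays.
- die3_center (a point): Centre of a red die with white pips, a 22 mm cube with rounded edges, 15 g. Its axes are square to its faces. Two to four dice are present, lying on the table between the two trays.
- die4_center (a point): Centre of a red die with white pips, a 22 mm cube with rounded edges, 15 g. Its axes are square to its faces. Two to four dice are present, lying on the table between the two trays.
- tumbler: Glass tumbler turned over, bystander, 72 mm across at the table and 90 mm high. Origin: centre of its underside.
- tile_a: Loose green and white game tile, bystander, 26 x 36 x 22 mm. Origin: centre of its underside.
- tile_b: Loose green and white game tile, bystander, 26 x 36 x 22 mm. Origin: centre of its underside.
There are look-alikes about, which are no part of the job. Leave any black look-alike of the part that bears die3_center alone. Leave any purple look-alike of the chip1 alone.

How it is judged:
By the outcome, as a careful person would: the job done as asked, in the order asked, and still so for the second after the job is handed in, with the robot touching nothing.
Of chip1, chip2, chip3, chip4, chip5 only 3 to 5 are there at a start; the rules pass over those that are not, and their reading is None.
Of die1, die2, die3, die4 only 2 to 4 are there at a start; the rules pass over those that are not, and their reading is None.
At some moment in a run one of die1, die2, die3, die4, dice_tray may be knocked a few centimetres aside while the robot is not near it.
It also fails if it takes over 210 s, if anything falls off the work surface, if the arm or the gripper's body presses on something with over 40 N, if the wrist force passes 120 N, or if a joint passes its speed limit or range.

## Working session

There is one attempt and no reset: what is moved stays moved. The work goes in short steps, Python scripts to look and compute and a tool call to move; the robot and the scene stay as the last step left them, time stands still between calls to the robot, and variables do not carry over. Pictures are saved under pics/ and viewed, about 12 in all and at most 16, crops included, and the job is handed in when it is done.

Besides the shell and the picture viewer there is one more tool, called by a JSON object that holds its "name" and its "arguments". servo_tool: Moves the arm, as the interface text tells. Its arguments: {"type":"object","properties":{"moves":{"type":"array"},"fingers":{"type":"number"}},"required":["moves"]}

```bash
mkdir -p pics; ls
cat > h.py <<'E'
import numpy as np, cv2
from workcell import manip
def save(name,cam,crop=None,scale=1):
    im=manip.snapshot(cam)
    if crop: im=im[crop[1]:crop[3],crop[0]:crop[2]]
    im=cv2.resize(im,None,fx=scale,fy=scale,interpolation=cv2.INTER_CUBIC)
    cv2.imwrite('pics/'+name,im[:,:,::-1])
def cam(c):
    m=manip.camera_model(c);R=cv2.Rodrigues(np.array(m['rvec'],float))[0]
    return np.array(m['K'],float),R,np.array(m['tvec'],float).ravel()
def ray(c,uv):
    K,R,t=cam(c);d=R.T@np.linalg.inv(K)@np.array([uv[0],uv[1],1.]);return -R.T@t,d
def onz(c,uv,z):
    o,d=ray(c,uv);return o+d*(z-o[2])/d[2]
def proj(c,P):
    K,R,t=cam(c);p=K@(R@np.array(P,float)+t);return p[:2]/p[2]
def tri(obs):
    A=np.zeros((3,3));b=np.zeros(3)
    for c,uv in obs:
        o,d=ray(c,uv);d=d/np.linalg.norm(d);M=np.eye(3)-np.outer(d,d);A+=M;b+=M@o
    return np.linalg.solve(A,b)
E
python3 - <<'E'
from h import *
np.set_printoptions(precision=1,suppress=True)
a=manip.snapshot('scene');b=manip.snapshot('top')
cv2.imwrite('pics/s0.png',cv2.resize(a,None,fx=1.5,fy=1.5)[:,:,::-1]);cv2.imwrite('pics/t0.png',cv2.resize(b,None,fx=1.5,fy=1.5)[:,:,::-1])
for c in('scene','top'):
    K,R,t=cam(c);print(c,-R.T@t,R[2],K[0,0])
for n in 'corner_tray insert insert_handle insert_bay mat dice_tray dice_tray_lip dice_tray_handle chip1 die1_center tumbler tile_a'.split():
    for c in('scene','top'):
        for d in manip.place_of(c,n)[:7]:
            uv=d['at'][::-1];print(n,c,round(d['p'],2),np.array(uv),onz(c,uv,0))
print(manip.read_state())
E
```

```text
pics
scene [1091.5  332.6  572.6] [-0.6 -0.4 -0.7] 397.893748108674
top [448.3   2.5 989.1] [ 0.1  0.  -1. ] 418.1673712030287
insert scene 0.87 [200.6 147.6] [ 502.8 -232.1    0. ]
insert top 0.69 [359.  236.4] [ 499.6 -238.8    0. ]
insert_handle scene 0.66 [197.  129.2] [ 444.3 -293.1    0. ]
insert_handle top 0.63 [359.3 233.6] [ 506.2 -239.8    0. ]
insert_bay scene 0.74 [211.4 134.5] [ 442.8 -246.2    0. ]
insert_bay top 0.78 [360.1 252.5] [ 462.  -239.6    0. ]
insert_bay top 0.55 [269.8 174.9] [649.1 -30.5  -0. ]
mat scene 0.67 [209.  139.4] [ 463.6 -237.3    0. ]
mat scene 0.54 [124.1 204.1] [ 747.1 -234.8    0. ]
mat scene 0.22 [365.9 211.1] [486.9 193.    0. ]
dice_tray scene 0.75 [365.7 211.4] [488. 193.   0.]
dice_tray scene 0.43 [230.9 209.9] [637.3 -39.    0. ]
dice_tray top 0.71 [175.7 243. ] [487.7 193.    0. ]
dice_tray_lip scene 0.88 [371.2 181.7] [392.9 166.8   0. ]
dice_tray_lip top 0.87 [178.2 274.5] [414.8 185.7   0. ]
dice_tray_handle top 0.92 [164.2 212.3] [560.6 221.9   0. ]
chip1 scene 0.64 [378.4 206.7] [460.4 209.5   0. ]
chip1 scene 0.62 [363.5 215.5] [5
[... 620 characters left out ...]
 130.2   0. ]
tumbler top 0.95 [353.8 135. ] [ 746.8 -237.2    0. ]
tile_a scene 0.68 [227.2 250.7] [727.7  19.8   0. ]
tile_a scene 0.67 [272.7 282.6] [740.7 127.5   0. ]
tile_a top 0.77 [207. 142.] [732.3 121.6   0. ]
tile_a top 0.47 [250.6 143.5] [727.6  15.2   0. ]
{'time_s': 1.3, 'qpos': array([-83.8,  16.7,  -8.8,  64.6,   0. ,  82. ]), 'qd': array([-0. , -0. , -0. , -0.1,  0.1, -0. ]), 'effort': array([ -0. , -53.7,  33.2,   0. ,  -0. ,   0. ]), 'position': array([ 128.3, -509.1,  250.3]), 'orientation': array([[ 1. ,  0.2,  0. ],
       [ 0.2, -1. ,  0. ],
       [ 0. , -0. , -1. ]]), 'ft_force': array([-0.7, -1.1,  0.1]), 'moment': array([ 0., -0.,  0.]), 'width': 85.30077229671475}
```

View pics/s0.png

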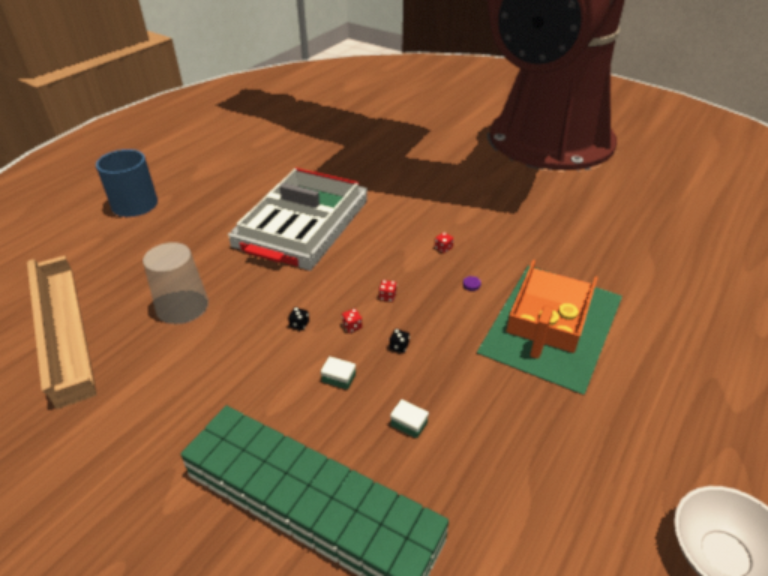

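View pics/t0.png

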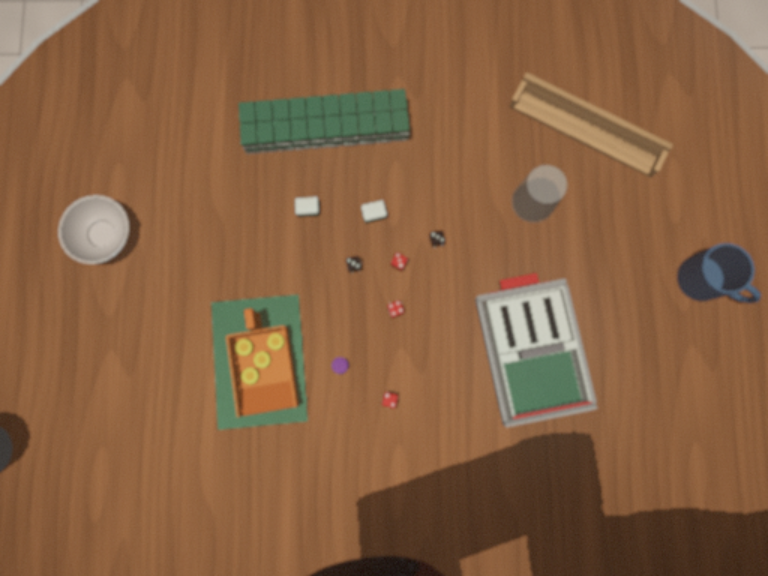

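```bash
cat >> h.py <<'E'
from scipy.optimize import minimize
def T(p,P):
    c,s=np.cos(p[2]),np.sin(p[2]);P=np.array(P,float)
    return np.c_[p[0]+c*P[:,0]-s*P[:,1],p[1]+s*P[:,0]+c*P[:,1],P[:,2]]
def hullmask(c,P,S=4):
    uv=np.array([proj(c,q) for q in P]);m=np.zeros((384*S,512*S),np.uint8)
    h=cv2.convexHull(((uv+.5)*S*16-8).astype(np.int32));cv2.fillConvexPoly(m,h,1,shift=4);return m
def fit(p0,P,masks,S=4):
    big={c:cv2.resize(m.astype(np.float32),None,fx=S,fy=S,interpolation=cv2.INTER_LINEAR)>.5 for c,m in masks.items()}
    def cost(q):
        w=T([q[0],q[1],q[2]/50],P);return sum((hullmask(c,w)!=big[c]).sum()/big[c].sum() for c in masks)
    q0=np.array([p0[0],p0[1],p0[2]*50])
    r=minimize(cost,q0,method='Nelder-Mead',options=dict(initial_simplex=np.vstack([q0]+[q0+8*np.eye(3)[i] for i in range(3)]),xatol=.05,fatol=1e-5))
    return np.array([r.x[0],r.x[1],r.x[2]/50]),r.fun
def box(x0,x1,y0,y1,*zs): return [(x,y,z) for x in(x0,x1) for y in(y0,y1) for z in zs]
def hullfill(m):
    n,l,s,_=cv2.connectedComponentsWithStats(m.astype(np.uint8));k=1+np.argmax(s[1:,4]);m=(l==k).astype(np.uint8)
    h=cv2.convexHull(cv2.findContours(m,0,1)[0][0]);o=np.zeros_like(m);cv2.fillConvexPoly(o,h,1);return o
E
python3 - <<'E'
from h import *
np.set_printoptions(precision=1,suppress=True)
ims={c:manip.snapshot(c) for c in('scene','top')}
for n in('corner_tray','insert','dice_tray','mat'):
    for c in ims:
        for d in manip.cut_out(c,n)[:3]: print(n,c,round(d['p'],2),np.array(d['rect']),d['region'].sum())
# red dice/red blobs
for c,im in ims.items():
    hsv=cv2.cvtColor(im,cv2.COLOR_RGB2HSV);H,Sa,V=[hsv[...,i].astype(int) for i in range(3)]
    for nm,m in(('red',((H<5)|(H>172))&(Sa>170)&(V>110)),('orange',(H>=5)&(H<=12)&(Sa>205)&(V>120)),('yellow',(H>20)&(H<35)&(Sa>130)&(V>120)),('green',(H>50)&(H<90)&(Sa>80)),('purple',(H>125)&(H<160)&(Sa>80))):
        k,l,s,ce=cv2.connectedComponentsWithStats(m.astype(np.uint8))
        for i in range(1,k):
            if s[i,4]>=15: print(c,nm,s[i],ce[i],onz(c,ce[i],11))
E
```

```text
corner_tray scene 0.65 [198.4 152.5  94.1  55.2] 960
corner_tray scene 0.26 [234.6 214.1  17.7  17.3] 159
corner_tray top 0.93 [356.6 236.1  83.  105.5] 1426
insert scene 0.93 [198.8 142.1  85.4  59.2] 2831
insert top 0.21 [359.2 128.4  37.3  38.2] 987
dice_tray scene 0.85 [367.  208.9  57.   62.8] 2137
dice_tray top 0.61 [176.5 243.3  48.4  69.4] 2054
dice_tray top 0.34 [247.7 138.9  17.4  16.4] 158
mat scene 0.8 [367.3 221.2  93.6  89.2] 2717
mat top 0.72 [172.8 240.6  65.4  93.5] 2687
scene red [198 112  39  10  67] [219.3 117.1] [ 378.5 -269.8   11. ]
scene red [291 156  11  10  60] [296.6 159.8] [427.9  -4.   11. ]
scene red [160 162  38  12 163] [176.2 168. ] [ 605.8 -216.4   11. ]
scene red [253 187  11  11  51] [258.8 191.5] [568.7 -15.7  11. ]
scene red [228 207  13  12  72] [234.  211.8] [647.  -23.3  11. ]
scene yellow [373 203  12   9  85] [378.6 207. ] [473.2 212.4  11. ]
scene yellow [367 208   5   7  23] [369.3 211.3] [495.2 201.4  11. ]
scene green [213 128  14  10  91] [218.6 132.3] [ 437.4 -226.2   11. ]
scene green [ 319  182   95   80 2411] [369.8 229.9] [542.5 22
[... 921 characters left out ...]
 96] [174.1 239.3] [495.8 194.8  11. ]
top yellow [160 245  13  11 103] [166.2 250. ] [471.3 212.7  11. ]
top green [192  66  22  13  93] [201.8  71.4] [909.7 134.9  11. ]
top green [161  69   9  13  50] [164.3  74.8] [901.8 227.7  11. ]
top green [171  68  22  21  98] [184.6  75.7] [898.9 177.4  11. ]
top green [217  69   7   8  16] [219.4  72.5] [906.4  91.3  11. ]
top green [170  72  10   8  28] [174.4  75.4] [899.9 202.6  11. ]
top green [206  79  10  12  41] [210.4  84.2] [876.2 113.3  11. ]
top green [193  80  11  13  40] [198.3  85.4] [873.2 143.   11. ]
top green [183  88  10   6  17] [187.9  91.2] [858.5 168.5  11. ]
top purple [222 239  10  10  84] [226.4 243.3] [485.6  72.9  11. ]
```

```bash
cat > fit1.py <<'E'
from h import *
np.set_printoptions(precision=1,suppress=True)
ims={c:manip.snapshot(c) for c in('scene','top')}
def red(im):
    hsv=cv2.cvtColor(im,cv2.COLOR_RGB2HSV).astype(int);m=((hsv[...,0]<5)|(hsv[...,0]>172))&(hsv[...,1]>120)&(hsv[...,2]>80);return m
def cut(c,n): 
    d=manip.cut_out(c,n); return d[0]['region']
M={}
for n in('corner_tray','dice_tray','mat'): M[n]={c:cut(c,n) for c in ims}
def segm(c,n,pts):  # overlay
    pass
ct=box(-100.5,100.5,-70.5,70.5,28)+box(-96,96,-66,66,0)
r=cv2.dilate(red(ims['top']).astype(np.uint8),np.ones((3,3)))>0
ct0,f=fit([500,-235,.2],ct,{'top':hullfill(M['corner_tray']['top']&~r)});print('tray',ct0,np.degrees(ct0[2]),f)
mat0,f=fit([487,200,.05],box(-100,100,-70,70,3),{c:hullfill(M['mat'][c]|M['dice_tray'][c]) if c=='top' else hullfill(M['mat'][c]) for c in('top',)});print('mat',mat0,np.degrees(mat0[2]),f)
dt=[(-75,-45,17),(-75,45,17),(-75,-45,14),(-75,45,14)]+box(-35,48,-45,45,0,32)+box(48,78,-6,6,65,20)
d0,f=fit([487,193,.1],dt,{c:hullfill(M['dice_tray'][c]) for c in ims});print('dt',d0,np.degrees(d0[2]),f)
np.savez('fit1.npz',ct=ct0,mat=mat0,dt=d0)
# dice triangulate: pairs
S=4
for c,bx in(('top',(300,170,420,300)),('scene',(140,100,260,190))):
    im=cv2.resize(ims[c],None,fx=S*1.25,fy=S*1.25,interpolation=cv2.INTER_CUBIC);k=S*1.25
    def line(P,col):
        uv=np.array([proj(c,q) for q in P]);cv2.polylines(im,[((uv+.5)*k).astype(np.int32)],True,col,1)
    sq=lambda a,b,z,x=0:[(x-a,-b,z),(x+a,-b,z),(x+a,b,z),(x-a,b,z)]
    line(T(ct0,sq(100.5,70.5,28)),(255,0,255));
    q=[ct0[0],ct0[1],ct0[2]+np.pi]
    line(T(q,sq(90,60,41)),(0,255,255));line(T(q,sq(6,33,67)),(255,255,0))
    x0,y0,x1,y1=[int(v*k) for v in bx];cv2.imwrite('pics/o_%s.png'%c,im[y0:y1,x0:x1,::-1])
E
python3 fit1.py; python3 -c "
import cv2,numpy as np
a=cv2.imread('pics/o_top.png');b=cv2.imread('pics/o_scene.png')
h=max(a.shape[0],b.shape[0]);f=lambda i:cv2.copyMakeBorder(i,0,h-i.shape[0],0,0,0)
c=np.hstack([f(a),f(b)]);s=min(800/c.shape[1],600/c.shape[0]);cv2.imwrite('pics/o1.png',cv2.resize(c,None,fx=s,fy=s))"
```

```text
tray [ 503.8 -225.7    0.2] 10.599686434329444 0.06747386387881374
mat [495.2 202.    0.1] 5.30099997104475 0.029149749223787914Traceback (most recent call last):
  File "fit1.py", line 17, in <module>
    d0,f=fit([487,193,.1],dt,{c:hullfill(M['dice_tray'][c]) for c in ims});print('dt',d0,np.degrees(d0[2]),f)
         ~~~^^^^^^^^^^^^^^^^^^^^^^^^^^^^^^^^^^^^^^^^^^^^^^^^^^^^^^^^^^^^^^
  File "h.py", line 34, in fit
    r=minimize(cost,q0,method='Nelder-Mead',options=dict(initial_simplex=np.vstack([q0]+[q0+8*np.eye(3)[i] for i in range(3)]),xatol=.05,fatol=1e-5))
    res = _minimize_neldermead(fun, x0, args, callback, bounds=bounds,
                               **options)
    fxr = func(xr)
    fx = function(np.copy(x), *(wrapper_args + args))
  File "h.py", line 32, in cost
    w=T([q[0],q[1],q[2]/50],P);return sum((hullmask(c,w)!=big[c]).sum()/big[c].sum() for c in masks)
                                      ~~~^^^^^^^^^^^^^^^^^^^^^^^^^^^^^^^^^^^^^^^^^^^^^^^^^^^^^^^^^^^
  File "h.py", line 32, in <genexpr>
    w=T([q[0],q[1],q[2]/50],P);return sum((hullmask(c,w)!=big[c]).sum()/big[c].sum() for c in masks)
                                           ~~~~~~~~^^^^^
  File "h.py", line 27, in hullmask
    uv=np.array([proj(c,q) for q in P]);m=np.zeros((384*S,512*S),np.uint8)
                 ~~~~^^^^^
  File "h.py", line 16, in proj
    K,R,t=cam(c);p=K@(R@np.array(P,float)+t);return p[:2]/p[2]
          ~~~^^^
  File "h.py", line 9, in cam
    m=manip.camera_model(c);R=cv2.Rodrigues(np.array(m['rvec'],float))[0]
ValueError: time passes only in moves, steps and waits
[ WARN:0@0.011] global loadsave.cpp:275 findDecoder imread_('pics/o_top.png'): can't open/read file: check file path/integrity
[ WARN:0@0.011] global loadsave.cpp:275 findDecoder imread_('pics/o_scene.png'): can't open/read file: check file path/integrity
Traceback (most recent call last):
AttributeError: 'NoneType' object has no attribute 'shape'
```

Cache the camera model.

```bash
sed -i 's/^def cam(c):/import functools\n@functools.cache\ndef cam(c):/' h.py
cat > mont.py <<'E'
import cv2,numpy as np,sys
I=[cv2.imread('pics/'+n) for n in sys.argv[2:]];h=max(i.shape[0] for i in I)
c=np.hstack([cv2.copyMakeBorder(i,0,h-i.shape[0],0,0,0) for i in I]);s=min(800/c.shape[1],600/c.shape[0]);cv2.imwrite('pics/'+sys.argv[1],cv2.resize(c,None,fx=s,fy=s))
E
python3 fit1.py && python3 mont.py o1.png o_top.png o_scene.png
```

```text
Traceback (most recent call last):
  File "fit1.py", line 9, in <module>
    for n in('corner_tray','dice_tray','mat'): M[n]={c:cut(c,n) for c in ims}
                                                       ~~~^^^^^
  File "fit1.py", line 7, in cut
    d=manip.cut_out(c,n); return d[0]['region']
                                 ~^^^
IndexError: list index out of range
```

```bash
sed -i "s/    d=manip.cut_out(c,n); return d\[0\]\['region'\]/    for _ in range(4):\n        d=manip.cut_out(c,n)\n        if d and d[0]['p']>.4: return d[0]['region']\n        manip.snapshot(c)\n    return np.ones((384,512),bool)/; s/for n in('corner_tray','dice_tray','mat'): M/for n in('corner_tray','dice_tray','mat'): print(n);M/" fit1.py
python3 fit1.py && python3 mont.py o1.png o_top.png o_scene.png
```

```text
corner_tray
dice_tray
mat
tray [ 504.4 -225.4    0.2] 10.745349101356812 0.0654983523772842
mat [495.2 201.7   0.1] 4.7608264062637 0.018926798708495975
dt [490.7 193.5   0.2] 8.677465393162379 0.16310715718658597
```

View pics/o1.png

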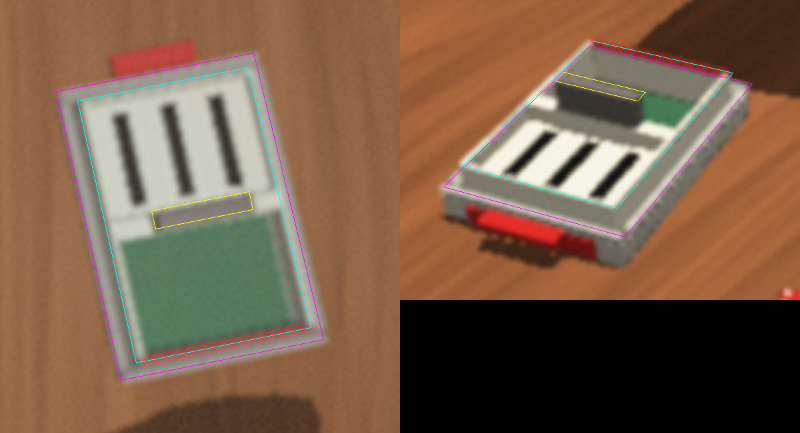

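{"name": "servo_tool", "arguments": {"moves": [[[0.752,0.567,-0.16],[0,0,0.962]],[[0.752,0.567,-0.16],[0,0,0.962]],[[0.752,0.567,-0.16],[0,0,0.962]],[[0.752,0.567,-0.16],[0,0,0.962]],[[0.752,0.567,-0.16],[0,0,0.962]],[[0.752,0.567,-0.16],[0,0,0.962]],[[0.752,0.567,-0.16],[0,0,0.962]],[[0.752,0.567,-0.16],[0,0,0.962]],[[0.752,0.567,-0.16],[0,0,0.962]],[[0.752,0.567,-0.16],[0,0,0.962]],[[0.752,0.567,-0.16],[0,0,0.962]],[[0.752,0.567,-0.16],[0,0,0.962]],[[0.752,0.567,-0.16],[0,0,0.962]],[[0.752,0.567,-0.16],[0,0,0.962]],[[0.752,0.567,-0.16],[0,0,0.962]]], "fingers": 0.6}}

```text
time_s: 4.88
position: [504.2, -225.7, 170.3]
orientation: [[-0.186, 0.983, 0.0], [0.983, 0.186, -0.0], [-0.0, 0.0, -1.0]]
ft_force: [-0.1, -0.3, -0.2]
width: 51.2
```

{"name": "servo_tool", "arguments": {"moves": [[[0,0,-0.08],[0,0,0]],[[0,0,-0.14],[0,0,0]],[[0,0,-0.19],[0,0,0]],[[0,0,-0.22],[0,0,0]],[[0,0,-0.232],[0,0,0]],[[0,0,-0.232],[0,0,0]]]}}

```text
time_s: 5.62
position: [504.4, -225.8, 54.6]
orientation: [[-0.186, 0.983, 0.0], [0.983, 0.186, -0.0], [-0.0, 0.0, -1.0]]
ft_force: [1.2, -0.9, 0.4]
width: 51.2
```

{"name": "servo_tool", "arguments": {"moves": [[[0,0,0],[0,0,0]],[[0,0,0],[0,0,0]],[[0,0,0],[0,0,0]],[[0,0,0],[0,0,0]],[[0,0,0],[0,0,0]],[[0,0,0],[0,0,0]],[[0,0,0],[0,0,0]],[[0,0,0],[0,0,0]]], "fingers": 0}}

```text
time_s: 6.62
position: [504.8, -226.1, 55.3]
orientation: [[-0.186, 0.983, 0.001], [0.983, 0.186, -0.001], [-0.001, 0.001, -1.0]]
ft_force: [-2.1, -0.3, 6.9]
width: 11.1
```

{"name": "servo_tool", "arguments": {"moves": [[[0,0,0.02],[0,0,0]],[[0,0,0.05],[0,0,0]],[[0,0,0.08],[0,0,0]],[[0,0,0.12],[0,0,0]],[[0,0,0.16],[0,0,0]],[[0,0,0.19],[0,0,0]],[[0,0,0.2],[0,0,0]],[[0,0,0.2],[0,0,0]],[[0,0,0.2],[0,0,0]]]}}

```text
time_s: 7.75
position: [504.4, -225.8, 154.6]
orientation: [[-0.186, 0.983, 0.0], [0.983, 0.186, -0.0], [-0.0, 0.0, -1.0]]
ft_force: [-0.2, 0.3, -1.6]
width: 11.2
```

```bash
python3 - <<'E'
from h import *
save('l_s.png','scene',(120,50,280,190),2.5);save('l_t.png','top',(280,140,440,320),2.5)
E
python3 mont.py l.png l_t.png l_s.png
```

```text
(no output)
```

View pics/l.png

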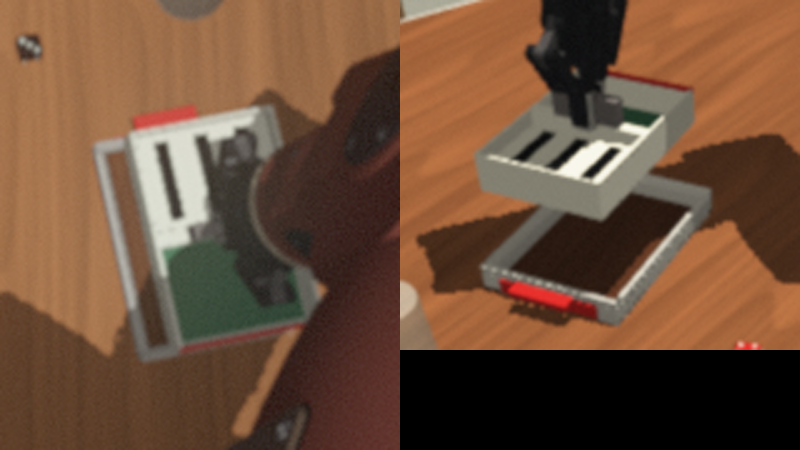

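{"name": "servo_tool", "arguments": {"moves": [[[0,0,0.03],[0,0,0.1]],[[0,0,0.03],[0,0,0.2]],[[0,0,0.03],[0,0,0.3]],[[0,0,0.03],[0,0,0.4]],[[0,0,0.03],[0,0,0.5]],[[0,0,0.03],[0,0,0.6]],[[0,0,0.03],[0,0,0.7]],[[0,0,0.03],[0,0,0.8]],[[0,0,0.03],[0,0,0.9]],[[0,0,0.03],[0,0,1.0]],[[0,0,0.03],[0,0,1.0]]]}}

```text
time_s: 9.22
position: [504.3, -225.8, 169.3]
orientation: [[-0.983, -0.185, -0.0], [-0.185, 0.983, 0.001], [0.0, 0.001, -1.0]]
ft_force: [-0.4, -0.1, -2.8]
width: 11.3
```

{"name": "servo_tool", "arguments": {"moves": [[[0,0,0],[0,0,0.1]],[[0,0,0],[0,0,0.2]],[[0,0,0],[0,0,0.3]],[[0,0,0],[0,0,0.4]],[[0,0,0],[0,0,0.5]],[[0,0,0],[0,0,0.6]],[[0,0,0],[0,0,0.7]],[[0,0,0],[0,0,0.8]],[[0,0,0],[0,0,0.9]],[[0,0,0],[0,0,1.0]],[[0,0,0],[0,0,1.0]],[[0,0,0],[0,0,1.0]]]}}

```text
time_s: 10.72
position: [504.2, -225.7, 169.1]
orientation: [[0.18, -0.984, -0.001], [-0.984, -0.18, -0.0], [0.0, 0.001, -1.0]]
ft_force: [-0.5, -1.0, -2.7]
width: 10.9
```

{"name": "servo_tool", "arguments": {"moves": [[[0,0,-0.04],[0,0,0.005]],[[0,0,-0.1],[0,0,0.005]],[[0,0,-0.15],[0,0,0.005]],[[0,0,-0.17],[0,0,0.005]],[[0,0,-0.17],[0,0,0.005]],[[0,0,-0.17],[0,0,0.005]]]}}

```text
time_s: 11.48
position: [504.8, -226.1, 85.1]
orientation: [[0.187, -0.982, 0.001], [-0.982, -0.187, -0.001], [0.001, -0.0, -1.0]]
ft_force: [0.6, 0.2, -2.0]
width: 11.1
```

```bash
python3 - <<'E'
from h import *
d=np.load('fit1.npz');ct=d['ct'];st=manip.read_state();p=st['position'];print(p)
import math
o=st['orientation'];yw=math.atan2(o[1,1],o[0,1])+np.pi;print(math.degrees(yw))
for c,bx,k in(('top',(310,170,420,300),4.5),('scene',(140,90,260,190),4.5)):
    im=cv2.resize(manip.snapshot(c),None,fx=k,fy=k,interpolation=cv2.INTER_CUBIC)
    def line(P,col):
        uv=np.array([proj(c,q) for q in P]);cv2.polylines(im,[((uv+.5)*k).astype(np.int32)],True,col,1)
    sq=lambda a,b,z,x=0:[(x-a,-b,z),(x+a,-b,z),(x+a,b,z),(x-a,b,z)]
    line(T(ct,sq(100.5,70.5,28)),(255,0,255)); b=p[2]-49.5
    q=[p[0],p[1],yw];line(T(q,sq(90,60,b+36)),(0,255,255));line(T(q,sq(90,60,b)),(0,0,255))
    x0,y0,x1,y1=[int(v*k) for v in bx];cv2.imwrite('pics/o_%s.png'%c,im[y0:y1,x0:x1,::-1])
E
python3 mont.py o2.png o_top.png o_scene.png
```

```text
[ 504.83208074 -226.10301406   85.10257839]
10.768732273657257
```

View pics/o2.png

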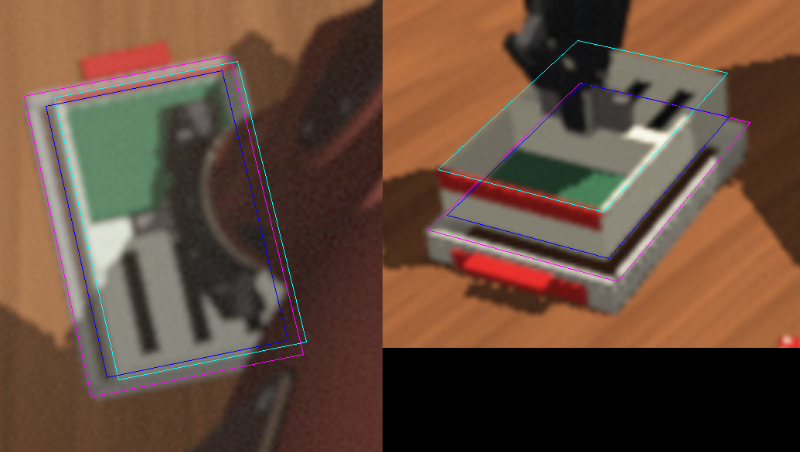

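{"name": "servo_tool", "arguments": {"moves": [[[0,0,-0.01],[0,0,0]],[[0,0,-0.02],[0,0,0]],[[0,0,-0.03],[0,0,0]],[[0,0,-0.04],[0,0,0]],[[0,0,-0.04],[0,0,0]],[[0,0,-0.04],[0,0,0]]]}}

```text
time_s: 12.32
position: [504.9, -226.1, 65.1]
orientation: [[0.187, -0.982, 0.001], [-0.982, -0.187, -0.001], [0.001, -0.001, -1.0]]
ft_force: [-0.4, 0.5, -1.8]
width: 11.1
```

{"name": "servo_tool", "arguments": {"moves": [[[0,0,-0.005],[0,0,0]],[[0,0,-0.01],[0,0,0]],[[0,0,-0.015],[0,0,0]],[[0,0,-0.018],[0,0,0]],[[0,0,-0.02],[0,0,0]],[[0,0,-0.021],[0,0,0]],[[0,0,-0.021],[0,0,0]]]}}

```text
time_s: 13.2
position: [504.8, -226.2, 55.3]
orientation: [[0.187, -0.982, 0.001], [-0.982, -0.187, -0.001], [0.001, -0.001, -1.0]]
ft_force: [-2.9, 1.2, 8.1]
width: 11.1
```

{"name": "servo_tool", "arguments": {"moves": [[[0,0,0],[0,0,0]],[[0,0,0],[0,0,0]],[[0,0,0],[0,0,0]],[[0,0,0],[0,0,0]],[[0,0,0.05],[0,0,0]],[[0,0,0.12],[0,0,0]],[[0,0,0.2],[0,0,0]],[[0,0,0.3],[0,0,0]],[[0,0,0.4],[0,0,0]],[[-0.1,0.3,0.4],[0,0,0]],[[-0.1,0.3,0.4],[0,0,0]],[[-0.1,0.3,0.4],[0,0,0]],[[-0.1,0.3,0.4],[0,0,0]]], "fingers": 0.6}}

```text
time_s: 14.82
position: [454.1, -74.4, 255.7]
orientation: [[0.19, -0.982, 0.001], [-0.982, -0.19, -0.001], [0.001, -0.001, -1.0]]
ft_force: [0.3, 0.3, 0.2]
width: 50.9
```

```bash
cat > look.py <<'E'
from h import *
import sys
np.set_printoptions(precision=1,suppress=True)
d=np.load('fit1.npz');ct=d['ct'];mt=d['mat']
ims={c:manip.snapshot(c) for c in('scene','top')}
def cut(c,n):
    for _ in range(3):
        r=manip.cut_out(c,n)
        if r and r[0]['p']>.4: return r[0]['region']
        manip.snapshot(c)
dt=[(-75,-45,17),(-75,45,17),(-75,-45,14),(-75,45,14)]+box(-35,48,-45,45,0,32)+box(48,78,-6,6,65,20)
dt=[(x,y,z+3) for x,y,z in dt]
cuts={c:cut(c,'dice_tray') for c in ims}
for cs in(('top',),('scene',),('top','scene')):
    d0,f=fit([490,193,.1],dt,{c:hullfill(cuts[c]) for c in cs});print('dt',cs,d0,np.degrees(d0[2]),f)
print('dt region',{c:cuts[c].sum() for c in ims})
ins=box(-90,90,-60,60,41)
np.savez('dt.npz',dt=d0)
from itertools import chain
def over(c,k,bx,out):
    im=cv2.resize(ims[c],None,fx=k,fy=k,interpolation=cv2.INTER_CUBIC)
    def line(P,col):
        uv=np.array([proj(c,q) for q in P]);cv2.polylines(im,[((uv+.5)*k).astype(np.int32)],True,col,1)
    sq=lambda x0,x1,b,z:[(x0,-b,z),(x1,-b,z),(x1,b,z),(x0,b,z)]
    line(T(ct,sq(-90,90,60,41)),(0,255,255));line(T(ct,sq(-6,6,33,67)),(255,255,0))
    line(T(mt,sq(-100,100,70,3)),(255,0,255))
    line(T(d0,sq(-35,48,45,35)),(0,0,255));line(T(d0,sq(48,78,6,68)),(0,255,0));line(T(d0,sq(-75,-35,45,20)),(255,255,255))
    x0,y0,x1,y1=[int(v*k) for v in bx];cv2.imwrite('pics/'+out,im[y0:y1,x0:x1,::-1])
over('top',4,(130,180,230,300),'a.png');over('scene',4,(310,160,420,270),'b.png');over('top',4,(310,170,410,290),'c.png');over('scene',4,(140,100,260,190),'d.png')
E
python3 look.py; python3 mont.py o3.png a.png b.png; python3 mont.py o4.png c.png d.png
```

```text
dt ('top',) [491.2 193.1   0.2] 8.919029259564963 0.04278814592516177
dt ('scene',) [493.8 192.7   0.2] 10.43499827267136 0.10384763555812386
dt ('top', 'scene') [491.4 192.7   0.2] 9.149495246856572 0.15154707633941886
dt region {'scene': np.int64(2135), 'top': np.int64(2039)}
```

View pics/o3.png

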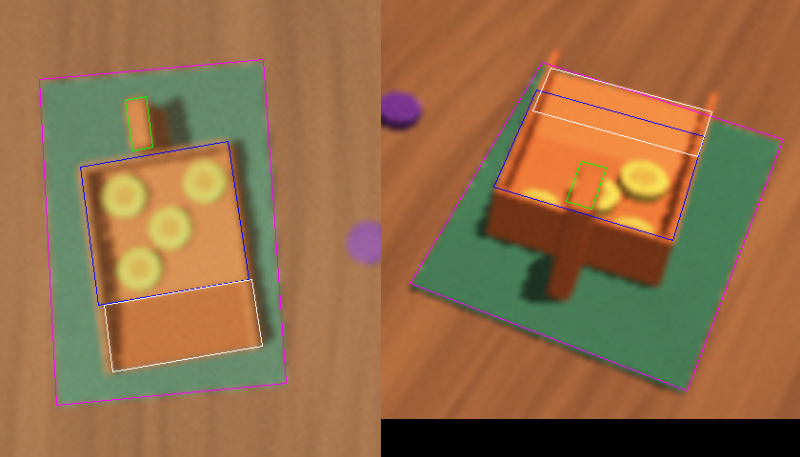

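View pics/o4.png

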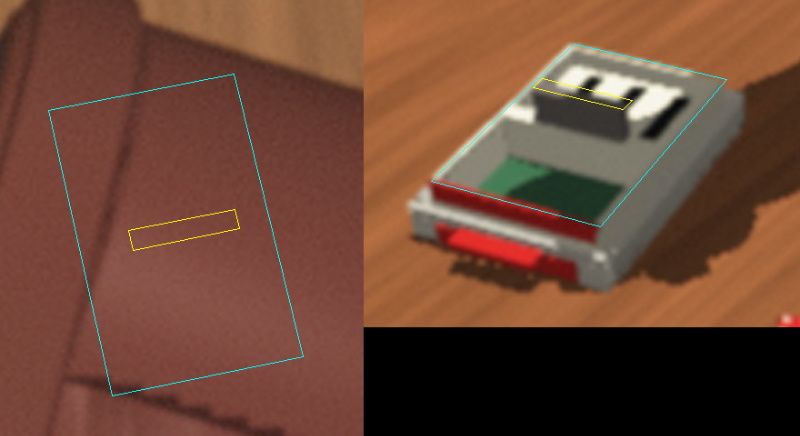

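{"name": "servo_tool", "arguments": {"moves": [[[0.199,0.555,-0.1],[0,0,-1]],[[0.199,0.555,-0.1],[0,0,-1]],[[0.199,0.555,-0.1],[0,0,-1]],[[0.199,0.555,-0.1],[0,0,-1]],[[0.199,0.555,-0.1],[0,0,-1]],[[0.199,0.555,-0.1],[0,0,-1]],[[0.199,0.555,-0.1],[0,0,-1]],[[0.199,0.555,-0.1],[0,0,-1]],[[0.199,0.555,-0.1],[0,0,-1]],[[0.199,0.555,-0.1],[0,0,-1]],[[0.199,0.555,-0.2],[0,0,-1]],[[0.199,0.555,-0.2],[0,0,-1]],[[0.199,0.555,-0.2],[0,0,-1]]]}}

```text
time_s: 16.65
position: [555.4, 200.3, 156.4]
orientation: [[-0.982, -0.188, -0.001], [-0.188, 0.982, -0.001], [0.001, -0.001, -1.0]]
ft_force: [1.6, -0.6, 0.6]
width: 51.4
```

{"name": "servo_tool", "arguments": {"moves": [[[-0.004,0.005,-0.04],[0,0,-0.02]],[[-0.004,0.005,-0.09],[0,0,-0.02]],[[-0.004,0.005,-0.14],[0,0,-0.02]],[[-0.004,0.005,-0.18],[0,0,-0.02]],[[-0.004,0.005,-0.2],[0,0,-0.02]],[[-0.004,0.005,-0.207],[0,0,-0.02]],[[-0.004,0.005,-0.207],[0,0,-0.02]],[[-0.004,0.005,-0.207],[0,0,-0.02]]]}}

```text
time_s: 17.65
position: [554.0, 203.0, 53.7]
orientation: [[-0.988, -0.157, 0.0], [-0.157, 0.988, -0.001], [-0.0, -0.001, -1.0]]
ft_force: [-1.2, -0.2, -0.3]
width: 51.2
```

{"name": "servo_tool", "arguments": {"moves": [[[0,0,0],[0,0,0]],[[0,0,0],[0,0,0]],[[0,0,0],[0,0,0]],[[0,0,0],[0,0,0]],[[0,0,0],[0,0,0]],[[0,0,0],[0,0,0]],[[0,0,0],[0,0,0]],[[0,0,0],[0,0,0]]], "fingers": 0}}

```text
time_s: 18.65
position: [554.4, 203.1, 54.1]
orientation: [[-0.988, -0.157, 0.001], [-0.157, 0.988, -0.0], [-0.001, -0.001, -1.0]]
ft_force: [0.0, -0.2, 5.8]
width: 11.3
```

{"name": "servo_tool", "arguments": {"moves": [[[0,0,0.02],[0,0,0]],[[0,0,0.06],[0,0,0]],[[0,0,0.1],[0,0,0]],[[0,0,0.15],[0,0,0]],[[0,0,0.2],[0,0,0]],[[0,0,0.24],[0,0,0]],[[0,0,0.27],[0,0,0]],[[0,0,0.29],[0,0,0]],[[0,0,0.29],[0,0,0]]]}}

```text
time_s: 19.77
position: [554.5, 203.2, 199.5]
orientation: [[-0.988, -0.157, 0.001], [-0.157, 0.988, -0.0], [-0.001, -0.0, -1.0]]
ft_force: [0.2, 0.6, -1.4]
width: 11.6
```

{"name": "servo_tool", "arguments": {"moves": [[[0.01,-0.02,0],[0,0,0]],[[0.02,-0.06,0],[0,0,0]],[[0.04,-0.12,0],[0,0,0]],[[0.06,-0.18,0],[0,0,0.005]],[[0.08,-0.24,0],[0,0,0.01]],[[0.1,-0.3,0],[0,0,0.015]],[[0.12,-0.36,0],[0,0,0.02]],[[0.14,-0.42,0],[0,0,0.02]],[[0.16,-0.48,0],[0,0,0.02]],[[0.18,-0.54,0],[0,0,0.02]],[[0.2,-0.6,0],[0,0,0.02]],[[0.22,-0.66,0],[0,0,0.02]],[[0.24,-0.72,0],[0,0,0.02]],[[0.25,-0.76,0],[0,0,0.02]],[[0.257,-0.785,0],[0,0,0.02]],[[0.26,-0.79,0],[0,0,0.02]],[[0.26,-0.79,0],[0,0,0.02]],[[0.26,-0.79,0],[0,0,0.02]]]}}

```text
time_s: 22.02
position: [684.5, -191.0, 199.6]
orientation: [[-0.982, -0.189, 0.002], [-0.189, 0.982, -0.0], [-0.001, -0.0, -1.0]]
ft_force: [0.8, -0.4, -2.0]
width: 11.2
```

```bash
python3 - <<'E'
from h import *
save('l_s.png','scene',(110,50,330,270),2);save('l_t.png','top',(220,100,440,320),2)
E
python3 mont.py m.png l_t.png l_s.png
```

```text
(no output)
```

View pics/m.png

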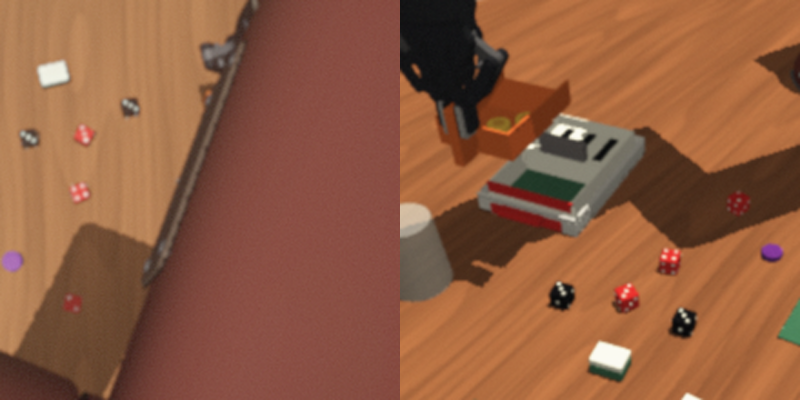

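{"name": "servo_tool", "arguments": {"moves": [[[0,0,-0.02],[0.01,-0.055,0]],[[0,0,-0.04],[0.021,-0.11,0]],[[0,0,-0.06],[0.031,-0.165,0]],[[0,0,-0.08],[0.042,-0.22,0]],[[0,0,-0.1],[0.052,-0.273,0]],[[-0.012,-0.003,-0.093],[0.059,-0.31,0]],[[-0.023,-0.006,-0.087],[0.066,-0.349,0]],[[-0.037,-0.009,-0.077],[0.075,-0.392,0]],[[-0.052,-0.012,-0.067],[0.083,-0.436,0]],[[-0.062,-0.013,-0.06],[0.088,-0.463,0]],[[-0.072,-0.015,-0.053],[0.093,-0.491,0]],[[-0.083,-0.017,-0.047],[0.099,-0.518,0]],[[-0.093,-0.019,-0.041],[0.104,-0.546,0]],[[-0.111,-0.022,-0.033],[0.112,-0.59,0]],[[-0.129,-0.026,-0.026],[0.12,-0.633,0]],[[-0.129,-0.026,-0.026],[0.12,-0.633,0]],[[-0.129,-0.026,-0.026],[0.12,-0.633,0]],[[-0.129,-0.026,-0.026],[0.12,-0.633,0]],[[-0.129,-0.026,-0.026],[0.12,-0.633,0]]]}}

```text
time_s: 24.5
position: [620.6, -204.0, 187.2]
orientation: [[-0.519, -0.188, 0.834], [-0.102, 0.982, 0.158], [-0.849, -0.003, -0.529]]
ft_force: [1.6, 0.4, -0.2]
width: 11.4
```

```bash
python3 - <<'E'
from h import *
save('l_s.png','scene',(110,50,330,270),2);save('l_t.png','top',(220,100,440,320),2)
E
python3 mont.py n.png l_t.png l_s.png
```

```text
(no output)
```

View pics/n.png

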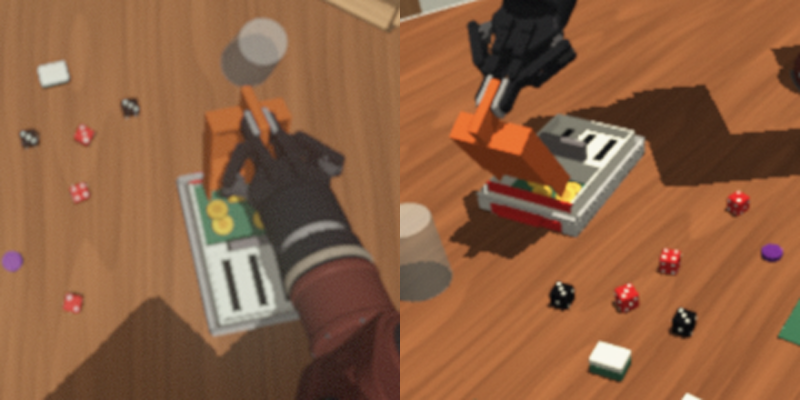

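{"name": "servo_tool", "arguments": {"moves": [[[0,0,0],[0,0,0]],[[0,0,0],[0,0,0]],[[0,0,0.04],[0,0,0]],[[0,0,0.09],[0,0,0]],[[0.01,0.01,0.13],[-0.02,0.1,0]],[[0.02,0.03,0.13],[-0.04,0.2,0]],[[0.02,0.06,0.13],[-0.06,0.3,0]],[[0.02,0.1,0.13],[-0.08,0.4,0]],[[0.02,0.14,0.13],[-0.1,0.5,0]],[[0.02,0.18,0.13],[-0.12,0.64,0]],[[0,0.24,0.13],[-0.121,0.643,0]],[[0,0.3,0.13],[-0.121,0.643,0]],[[0,0.3,0.13],[-0.121,0.643,0]]]}}

```text
time_s: 26.22
position: [620.6, -51.9, 251.5]
orientation: [[-0.981, -0.191, -0.014], [-0.191, 0.982, -0.001], [0.014, 0.002, -1.0]]
ft_force: [0.1, -0.5, -1.3]
width: 11.5
```

```bash
python3 - <<'E'
from h import *
np.set_printoptions(precision=4,suppress=True)
print(manip.read_state()['orientation'])
for c in ('top','scene'):
    im=manip.snapshot(c);hsv=cv2.cvtColor(im,cv2.COLOR_RGB2HSV).astype(int);H,S,V=hsv[...,0],hsv[...,1],hsv[...,2]
    k,l,s,ce=cv2.connectedComponentsWithStats(((H>20)&(H<35)&(S>130)&(V>120)).astype(np.uint8))
    for i in range(1,k):
        if s[i,4]>8: print(c,s[i],onz(c,ce[i],15))
save('l_t.png','top',(220,150,440,320),3);save('l_s.png','scene',(110,90,330,260),3)
E
python3 mont.py p.png l_t.png l_s.png
```

```text
[[-0.9815 -0.1911 -0.0142]
 [-0.1912  0.9816 -0.001 ]
 [ 0.0142  0.0018 -0.9999]]
scene [180 144  14  14 110] [ 543.6684 -241.0544   15.    ]
scene [196 150  13  10  48] [ 536.2811 -196.8146   15.    ]
```

View pics/p.png

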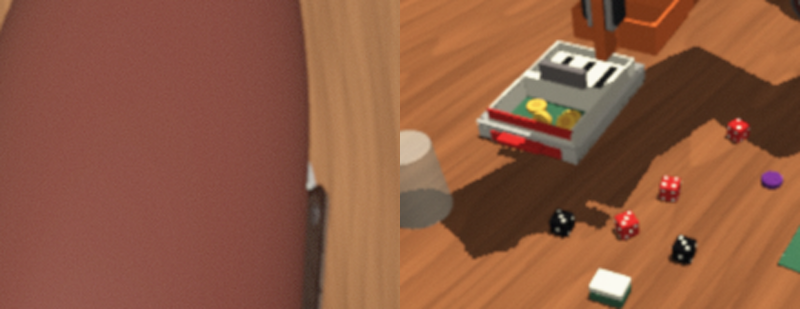

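{"name": "servo_tool", "arguments": {"moves": [[[-0.02,0.08,0],[0.002,-0.009,-0.02]],[[-0.04,0.16,0],[0.002,-0.009,-0.02]],[[-0.06,0.24,0],[0.002,-0.009,-0.02]],[[-0.08,0.32,0],[0.002,-0.009,-0.02]],[[-0.1,0.4,0],[0.002,-0.009,-0.02]],[[-0.12,0.48,-0.05],[0.002,-0.009,-0.02]],[[-0.132,0.51,-0.1],[0.002,-0.009,-0.02]],[[-0.132,0.51,-0.15],[0.002,-0.009,-0.02]],[[-0.132,0.51,-0.2],[0.002,-0.009,-0.02]],[[-0.132,0.51,-0.2],[0.002,-0.009,-0.02]],[[-0.132,0.51,-0.2],[0.002,-0.009,-0.02]]]}}

```text
time_s: 27.8
position: [555.1, 199.7, 153.0]
orientation: [[-0.988, -0.156, 0.002], [-0.156, 0.988, 0.002], [-0.002, 0.001, -1.0]]
ft_force: [-0.2, 0.9, -1.4]
width: 11.3
```

```bash
python3 - <<'E'
from h import *
np.set_printoptions(precision=4,suppress=True)
print(manip.read_state()['orientation'])
for c in ('top','scene'):
    im=manip.snapshot(c);hsv=cv2.cvtColor(im,cv2.COLOR_RGB2HSV).astype(int);H,S,V=hsv[...,0],hsv[...,1],hsv[...,2]
    k,l,s,ce=cv2.connectedComponentsWithStats(((H>20)&(H<35)&(S>130)&(V>120)).astype(np.uint8))
    for i in range(1,k):
        if s[i,4]>8: print(c,s[i],onz(c,ce[i],15))
save('l_t.png','top',(220,150,420,300),2.7);save('l_s.png','scene',(150,110,310,230),2.7)
E
python3 mont.py q.png l_t.png l_s.png
```

```text
[[-0.9878 -0.156   0.0017]
 [-0.156   0.9878  0.0016]
 [-0.0019  0.0013 -1.    ]]
top [352 207   4   3  10] [ 565.7775 -224.7499   15.    ]
top [346 208   4   3  10] [ 563.0612 -211.0429   15.    ]
top [334 211  13  16 134] [ 541.4331 -193.3203   15.    ]
top [360 216  10   9  60] [ 538.0487 -250.7473   15.    ]
scene [180 144  14  14 110] [ 543.6242 -240.9214   15.    ]
scene [196 150  13  11  97] [ 538.2156 -196.22     15.    ]
```

View pics/q.png

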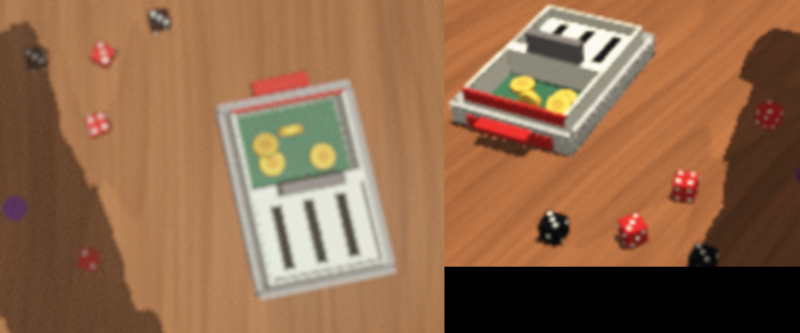

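{"name": "servo_tool", "arguments": {"moves": [[[-0.001,0.007,-0.05],[0,0,0]],[[-0.001,0.007,-0.1],[0,0,0]],[[-0.001,0.007,-0.14],[0,0,0]],[[-0.001,0.007,-0.17],[0,0,0]],[[-0.001,0.007,-0.185],[0,0,0]],[[-0.001,0.007,-0.192],[0,0,0]],[[-0.001,0.007,-0.196],[0,0,0]],[[-0.001,0.007,-0.198],[0,0,0]],[[-0.001,0.007,-0.198],[0,0,0]]]}}

```text
time_s: 29.12
position: [554.9, 203.7, 54.4]
orientation: [[-0.988, -0.157, 0.003], [-0.157, 0.988, 0.002], [-0.003, 0.001, -1.0]]
ft_force: [0.1, -0.1, -0.1]
width: 11.4
```

{"name": "servo_tool", "arguments": {"moves": [[[0,0,0],[0,0,0]],[[0,0,0],[0,0,0]],[[0,0,0],[0,0,0]],[[0,0,0],[0,0,0]],[[0,0,0.05],[0,0,0]],[[0,0,0.12],[0,0,0]],[[0,0,0.22],[0,0,0]],[[0,0,0.32],[0,0,0]],[[-0.1,-0.1,0.4],[0,0,0]],[[-0.2,-0.2,0.4],[0,0,0]],[[-0.3,-0.4,0.4],[0,0,0]],[[-0.35,-0.55,0.4],[0,0,0]],[[-0.45,-0.7,0.4],[0,0,0]],[[-0.5,-0.85,0.4],[0,0,0]],[[-0.6,-1.0,0.4],[0,0,0]],[[-0.6,-1.0,0.4],[0,0,0]],[[-0.6,-1.0,0.4],[0,0,0]],[[-0.6,-1.0,0.4],[0,0,0]],[[-0.6,-1.0,0.4],[0,0,0]]], "fingers": 0.6}}

```text
time_s: 31.5
position: [253.8, -298.1, 254.4]
orientation: [[-0.988, -0.153, 0.003], [-0.153, 0.988, 0.001], [-0.003, 0.001, -1.0]]
ft_force: [1.0, 0.5, 0.3]
width: 51.6
```

```bash
cat > dice.py <<'E'
from h import *
np.set_printoptions(precision=1,suppress=True)
ims={c:manip.snapshot(c) for c in('scene','top')}
B={}
for c,im in ims.items():
    hsv=cv2.cvtColor(cv2.GaussianBlur(im,(3,3),0),cv2.COLOR_RGB2HSV).astype(int);H,S,V=hsv[...,0],hsv[...,1],hsv[...,2]
    m=((H<5)|(H>170))&(S>110 if c=='top' else S>140)&(V>50);m=cv2.morphologyEx(m.astype(np.uint8),cv2.MORPH_CLOSE,np.ones((3,3)))
    k,l,s,ce=cv2.connectedComponentsWithStats(m)
    B[c]=[]
    for i in range(1,k):
        w=onz(c,ce[i],11)
        if 30<s[i,4]<200 and 330<w[0]<760 and abs(w[1])<130:
            h=cv2.minAreaRect(cv2.findContours((l==i).astype(np.uint8),0,1)[0][0]);B[c].append((s[i,:4]+0,ce[i],l==i));print(c,s[i],ce[i],w)
# model-fit each die with hull in both views: x,y,yaw at z 0..22
P=box(-11,11,-11,11,0.5,21.5)
for s,ce,m in B['top']:
    w=onz('top',ce,16)
    cand=min(B['scene'],key=lambda b:np.linalg.norm(b[1]-proj('scene',(w[0],w[1],11))))
    z=tri([('top',s[:2]+s[2:4]/2-.5),('scene',cand[0][:2]+cand[0][2:4]/2-.5)])
    best=min((fit([w[0],w[1],a],P,{'top':hullfill(m),'scene':hullfill(cand[2])},4) for a in(0,.4,.8,1.2)),key=lambda r:r[1])
    print('die',best[0],np.degrees(best[0][2])%90,'err',best[1],'tri',z)
E
python3 dice.py; python3 look.py;python3 mont.py o5.png a.png b.png
```

```text
scene [291 156  11  12 107] [295.7 161.1] [433.2  -3.3  11. ]
scene [253 187  11  13 113] [258.  193.3] [574.3 -14.2  11. ]
scene [228 207  13  14 135] [234.2 213.1] [649.7 -20.9  11. ]
top [262 170   9   8  53] [265.8 173.5] [650.4 -20.6  11. ]
top [259 202   9   8  49] [263.2 205.5] [573.5 -13.8  11. ]
top [255 262  10   9  65] [259.6 266.2] [432.5  -3.9  11. ]
die [648.8 -21.3   0.8] 43.679842804105824 err 1.0932572973967958 tri [650.4 -21.   10.4]
die [572.6 -15.    0.6] 33.277453448854196 err 1.3420647887608042 tri [573.8 -13.7  11.6]
die [432.8  -3.7   0.6] 32.665742484228765 err 0.6791052812098685 tri [432.7  -3.2   9.5]
dt ('top',) [492.  192.2   0.1] 7.8904900364273045 0.031109731639766977
dt ('scene',) [497.8 193.4   0.1] 7.517821404794692 0.13020881456158181
dt ('top', 'scene') [492.4 192.4   0.1] 7.6728421364653245 0.16940046740409728
dt region {'scene': np.int64(2419), 'top': np.int64(2380)}
```

Run:
```python
from h import *
ims={c:manip.snapshot(c) for c in('scene','top')}
D=[(650.2,-20.9),(573.7,-14),(432.7,-3.5)]
rows=[]
for c in('top','scene'):
    r=[]
    for x,y in D:
        u=proj(c,(x,y,11));k=14
        M=np.array([[k,0,130-k*u[0]],[0,k,130-k*u[1]]]);im=cv2.warpAffine(ims[c],M,(260,260),flags=cv2.INTER_CUBIC)
        # direction ticks: world x (green) at 22mm scale from centre top-face
        r.append(im)
    rows.append(np.hstack(r))
cv2.imwrite('pics/dice.png',np.vstack(rows)[:,:,::-1])
# yaw score: soft redness mask vs. model, yaw sweep
for x,y in D:
    res=[]
    for a in range(0,90,5):
        e=0
        for c in ims:
            im=ims[c].astype(float);r=im[...,0]-im[...,1];wh=im.min(2)>110
            S=8;u=proj(c,(x,y,11)).astype(int);sl=(slice(u[1]-9,u[1]+10),slice(u[0]-9,u[0]+10))
            sat=1-im.min(2)/np.maximum(im.max(2),1);f=((im[...,1]<.42*im[...,0])&(im[...,2]>.5*im[...,1]))|wh
            f=f[sl].astype(float)
            best=9
            for dx in(-1.5,0,1.5):
              for dy in(-1.5,0,1.5):
                m=cv2.resize(hullmask(c,T((x+dx,y+dy,np.radians(a)),box(-10.7,10.7,-10.7,10.7,.3,21.7))).astype(np.float32),(512,384),interpolation=cv2.INTER_AREA)[sl]
                best=min(best,np.abs(m-f).sum()/m.sum())
            e+=best
        res.append(e)
    print((x,y),np.round(res,2),5*int(np.argmin(res)))
```

```text
(650.2, -20.9) [1.02 1.03 1.03 1.03 1.02 1.01 0.99 0.99 0.97 0.95 0.95 0.95 0.97 0.98
 0.99 0.99 1.   1.01] 45
(573.7, -14) [1.16 1.16 1.15 1.13 1.12 1.11 1.09 1.09 1.11 1.13 1.14 1.14 1.16 1.17
 1.17 1.17 1.17 1.17] 30
(432.7, -3.5) [0.82 0.81 0.82 0.83 0.85 0.87 0.87 0.85 0.84 0.83 0.83 0.85 0.84 0.84
 0.83 0.83 0.83 0.82] 5
```

View pics/dice.png

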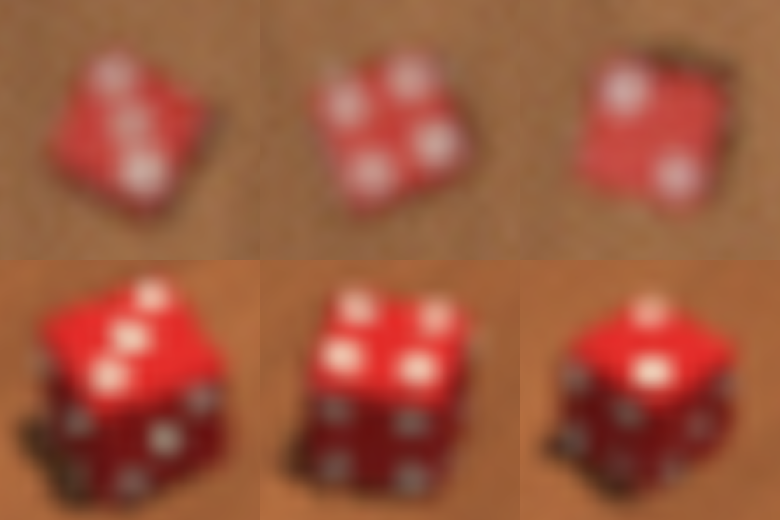

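View pics/o5.png

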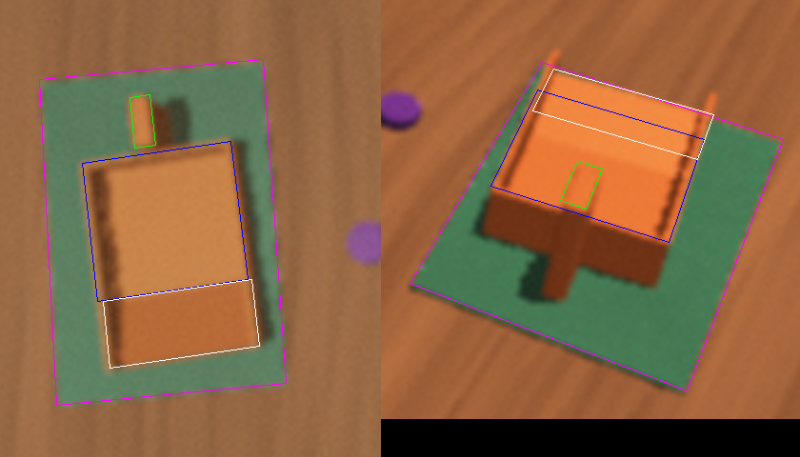

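{"name": "servo_tool", "arguments": {"moves": [[[0.08,0.12,0],[0,0,-0.231]],[[0.16,0.24,0],[0,0,-0.231]],[[0.24,0.36,-0.05],[0,0,-0.231]],[[0.3,0.48,-0.15],[0,0,-0.231]],[[0.358,0.589,-0.25],[0,0,-0.231]],[[0.358,0.589,-0.3],[0,0,-0.231]],[[0.358,0.589,-0.3],[0,0,-0.231]],[[0.358,0.589,-0.3],[0,0,-0.231]],[[0.358,0.589,-0.3],[0,0,-0.231]]], "fingers": 0.5}}

```text
time_s: 33.02
position: [434.3, -1.2, 104.9]
orientation: [[-0.979, 0.202, 0.003], [0.202, 0.979, 0.0], [-0.003, 0.001, -1.0]]
ft_force: [-0.0, -0.3, 0.3]
width: 43.0
```

Correct x −1.5, y −2.3, down 82.5 mm.

{"name": "servo_tool", "arguments": {"moves": [[[-0.003,-0.005,-0.06],[0,0,0]],[[-0.003,-0.005,-0.11],[0,0,0]],[[-0.003,-0.005,-0.145],[0,0,0]],[[-0.003,-0.005,-0.16],[0,0,0]],[[-0.003,-0.005,-0.165],[0,0,0]],[[-0.003,-0.005,-0.165],[0,0,0]]]}}

```text
time_s: 33.78
position: [433.2, -4.0, 23.0]
orientation: [[-0.979, 0.202, 0.004], [0.202, 0.979, 0.0], [-0.004, 0.001, -1.0]]
ft_force: [-0.6, 0.4, -0.3]
width: 42.6
```

{"name": "servo_tool", "arguments": {"moves": [[[0,0,0],[0,0,0]],[[0,0,0],[0,0,0]],[[0,0,0],[0,0,0]],[[0,0,0],[0,0,0]],[[0,0,0],[0,0,0]],[[0,0,0],[0,0,0]],[[0,0,0.1],[0,0,0]],[[0,0,0.2],[0,0,0]],[[0,0,0.2],[0,0,0]]], "fingers": 0}}

```text
time_s: 34.9
position: [435.9, -4.4, 126.5]
orientation: [[-0.979, 0.202, 0.011], [0.202, 0.979, -0.001], [-0.011, 0.001, -1.0]]
ft_force: [-0.0, -0.3, -0.1]
width: 20.4
```

{"name": "servo_tool", "arguments": {"moves": [[[0.04,0.1,0],[0,0,0.1]],[[0.08,0.2,0],[0,0,0.219]],[[0.12,0.3,0],[0,0,0.219]],[[0.164,0.401,0],[0,0,0.219]],[[0.164,0.401,0],[0,0,0.219]],[[0.164,0.401,0],[0,0,0.219]],[[0.164,0.401,0],[0,0,0.219]]]}}

```text
time_s: 35.78
position: [517.3, 195.1, 126.2]
orientation: [[-0.99, -0.139, 0.01], [-0.139, 0.99, 0.002], [-0.01, 0.001, -1.0]]
ft_force: [0.4, -0.5, -0.1]
width: 20.8
```

```bash
cat > chk.py <<'E'
from h import *
np.set_printoptions(precision=1,suppress=True)
ims={c:manip.snapshot(c) for c in('scene','top')}
for c,im in ims.items():
    hsv=cv2.cvtColor(im,cv2.COLOR_RGB2HSV).astype(int);H,S,V=hsv[...,0],hsv[...,1],hsv[...,2]
    m=(H>=5)&(H<=11)&(S>195)&(V>110);k,l,s,ce=cv2.connectedComponentsWithStats(m.astype(np.uint8))
    for i in np.argsort(-s[1:,4])[:2]+1: print(c,'orange',s[i],ce[i])
    m=((H<5)|(H>170))&(S>110 if c=='top' else S>140)&(V>50);m=cv2.morphologyEx(m.astype(np.uint8),cv2.MORPH_CLOSE,np.ones((3,3)))
    k,l,s,ce=cv2.connectedComponentsWithStats(m)
    for i in range(1,k):
        w=onz(c,ce[i],11)
        if 30<s[i,4]<200 and 330<w[0]<760 and -130<w[1]<260: print(c,'red',s[i],w)
    cv2.imwrite('pics/last_%s.png'%c,im[:,:,::-1])
E
python3 chk.py
```

```text
scene orange [338 178  57  60 889] [362.2 217. ]
scene orange [184 156   9   3   9] [188.  156.8]
scene red [364 169  14  15 161] [389.3 161.3  11. ]
scene red [253 187  11  13 123] [573.9 -14.3  11. ]
scene red [228 207  13  14 144] [649.8 -20.5  11. ]
top red [261 170  10  10  64] [648.4 -20.9  11. ]
top red [259 202   9   9  50] [572.1 -13.2  11. ]
```

{"name": "servo_tool", "arguments": {"moves": [[[0,0.002,-0.06],[0,0,0]],[[0,0.002,-0.12],[0,0,0]],[[0,0.002,-0.16],[0,0,0]],[[0,0.002,-0.185],[0,0,0]],[[0,0.002,-0.193],[0,0,0]],[[0,0.002,-0.193],[0,0,0]]]}}

```text
time_s: 36.62
position: [518.0, 196.0, 30.6]
orientation: [[-0.99, -0.139, 0.011], [-0.139, 0.99, 0.003], [-0.012, 0.001, -1.0]]
ft_force: [0.7, -0.3, 0.5]
width: 20.7
```

{"name": "servo_tool", "arguments": {"moves": [[[0,0,0],[0,0,0]],[[0,0,0],[0,0,0]],[[0,0,0],[0,0,0]],[[0,0,0],[0,0,0]],[[0,0,0.05],[0,0,0]],[[0,0,0.12],[0,0,0]],[[0,0,0.2],[0,0,0]],[[0.03,-0.1,0.2],[0,0,0.1]],[[0.06,-0.2,0.2],[0,0,0.15]],[[0.09,-0.3,0.2],[0,0,0.15]],[[0.112,-0.42,0.2],[0,0,0.15]],[[0.112,-0.42,0.2],[0,0,0.15]],[[0.112,-0.42,0.2],[0,0,0.15]]], "fingers": 0.42}}

```text
time_s: 38.25
position: [573.7, -13.8, 130.4]
orientation: [[-0.931, -0.365, 0.01], [-0.365, 0.931, 0.006], [-0.011, 0.002, -1.0]]
ft_force: [0.3, 0.8, -0.6]
width: 36.1
```

```bash
python3 chk.py; python3 -c "
from workcell import manip;print(manip.read_state()['position'])"
```

```text
scene orange [338 178  57  60 824] [362.1 217.4]
scene orange [365 207   4   5  10] [366.3 209.2]
scene red [253 188  11  13 122] [575.1 -12.9  11. ]
scene red [228 206  13  15 153] [648.7 -21.3  11. ]
top red [170 226   9   9  65] [517.  194.8  11. ]
[573.61685824 -12.76914115 130.52689317]
```

{"name": "servo_tool", "arguments": {"moves": [[[0,-0.002,-0.06],[0,0,0]],[[0,-0.002,-0.12],[0,0,0]],[[0,-0.002,-0.17],[0,0,0]],[[0,-0.002,-0.2],[0,0,0]],[[0,-0.002,-0.212],[0,0,0]],[[0,-0.002,-0.216],[0,0,0]],[[0,-0.002,-0.216],[0,0,0]]], "fingers": 0.5}}

```text
time_s: 39.22
position: [574.1, -13.7, 23.1]
orientation: [[-0.93, -0.367, 0.011], [-0.367, 0.93, 0.006], [-0.012, 0.001, -1.0]]
ft_force: [0.1, -0.7, -1.0]
width: 42.5
```

{"name": "servo_tool", "arguments": {"moves": [[[0,0,0],[0,0,0]],[[0,0,0],[0,0,0]],[[0,0,0],[0,0,0]],[[0,0,0],[0,0,0]],[[0,0,0],[0,0,0]],[[0,0,0],[0,0,0]],[[0,0,0.1],[0,0,0]],[[0,0,0.2],[0,0,0]],[[-0.04,0.1,0.21],[0,0,-0.1]],[[-0.08,0.2,0.21],[0,0,-0.15]],[[-0.12,0.3,0.21],[0,0,-0.15]],[[-0.163,0.412,0.21],[0,0,-0.15]],[[-0.163,0.412,0.21],[0,0,-0.15]],[[-0.163,0.412,0.21],[0,0,-0.15]]], "fingers": 0}}

```text
time_s: 40.98
position: [492.8, 192.2, 128.3]
orientation: [[-0.99, -0.141, 0.013], [-0.141, 0.99, 0.003], [-0.013, 0.001, -1.0]]
ft_force: [1.1, -0.6, -0.3]
width: 20.5
```

```bash
python3 chk.py; python3 -c "
from workcell import manip;print(manip.read_state()['position'])"
```

```text
scene orange [338 178  57  60 986] [361.9 216.3]
scene orange [184 156   9   3   9] [188.  156.8]
scene red [368 161  14  16 153] [358.  157.9  11. ]
scene red [228 207  13  14 143] [649.9 -20.6  11. ]
top red [261 170  11   9  65] [648.9 -20.8  11. ]
[493.15150206 191.3519997  128.23649948]
```

{"name": "servo_tool", "arguments": {"moves": [[[-0.002,0.002,-0.06],[0,0,0]],[[-0.002,0.002,-0.12],[0,0,0]],[[-0.002,0.002,-0.16],[0,0,0]],[[-0.002,0.002,-0.187],[0,0,0]],[[-0.002,0.002,-0.197],[0,0,0]],[[-0.002,0.002,-0.197],[0,0,0]]]}}

```text
time_s: 41.82
position: [492.8, 192.0, 30.4]
orientation: [[-0.99, -0.138, 0.013], [-0.138, 0.99, 0.003], [-0.013, 0.001, -1.0]]
ft_force: [-0.5, -0.3, -0.2]
width: 20.4
```

{"name": "servo_tool", "arguments": {"moves": [[[0,0,0],[0,0,0]],[[0,0,0],[0,0,0]],[[0,0,0],[0,0,0]],[[0,0,0],[0,0,0]],[[0,0,0.05],[0,0,0]],[[0,0,0.12],[0,0,0]],[[0,0,0.2],[0,0,0]],[[0.08,-0.1,0.2],[0,0,-0.1]],[[0.16,-0.2,0.2],[0,0,-0.2]],[[0.24,-0.3,0.2],[0,0,-0.3]],[[0.315,-0.427,0.2],[0,0,-0.4]],[[0.315,-0.427,0.2],[0,0,-0.4]],[[0.315,-0.427,0.2],[0,0,-0.4]],[[0.315,-0.427,0.2],[0,0,-0.4]]], "fingers": 0.42}}

```text
time_s: 43.58
position: [649.3, -20.0, 130.2]
orientation: [[-0.883, 0.469, 0.011], [0.469, 0.883, -0.005], [-0.012, 0.001, -1.0]]
ft_force: [0.7, 0.5, -0.7]
width: 35.9
```

```bash
python3 chk.py; python3 -c "
from workcell import manip;print(manip.read_state()['position'])"
```

```text
scene orange [338 179  56  59 806] [361.9 217.8]
scene orange [184 156   9   3   9] [188.  156.8]
scene red [361 200  11  17  59] [484.1 192.   11. ]
scene red [229 207  12  14 140] [649.9 -20.2  11. ]
top red [215 154  14  11  37] [686.8  90.2  11. ]
top red [201 179  12  17  53] [619.3 122.6  11. ]
top red [220 187  10  10  37] [607.9  77.2  11. ]
top red [303 204  13  10  34] [ 565.4 -126.5   11. ]
top red [192 211   8  13  36] [545.9 144.2  11. ]
top red [306 255   8  16  38] [ 441.5 -119.8   11. ]
top red [179 259  18  46 142] [402.5 161.9  11. ]
[649.54901975 -19.93273641 130.48598535]
```

{"name": "servo_tool", "arguments": {"moves": [[[0.001,-0.002,-0.06],[0,0,0]],[[0.001,-0.002,-0.12],[0,0,0]],[[0.001,-0.002,-0.17],[0,0,0]],[[0.001,-0.002,-0.2],[0,0,0]],[[0.001,-0.002,-0.212],[0,0,0]],[[0.001,-0.002,-0.216],[0,0,0]],[[0.001,-0.002,-0.216],[0,0,0]]], "fingers": 0.5}}

```text
time_s: 44.55
position: [650.6, -20.9, 23.2]
orientation: [[-0.883, 0.468, 0.013], [0.468, 0.884, -0.005], [-0.014, 0.001, -1.0]]
ft_force: [-0.1, -0.7, -0.3]
width: 42.6
```

{"name": "servo_tool", "arguments": {"moves": [[[0,0,0],[0,0,0]],[[0,0,0],[0,0,0]],[[0,0,0],[0,0,0]],[[0,0,0],[0,0,0]],[[0,0,0],[0,0,0]],[[0,0,0],[0,0,0]],[[0,0,0.1],[0,0,0]],[[0,0,0.2],[0,0,0]],[[-0.08,0.1,0.21],[0,0,0.1]],[[-0.17,0.2,0.21],[0,0,0.2]],[[-0.26,0.3,0.21],[0,0,0.3]],[[-0.365,0.42,0.21],[0,0,0.4]],[[-0.365,0.42,0.21],[0,0,0.4]],[[-0.365,0.42,0.21],[0,0,0.4]],[[-0.365,0.42,0.21],[0,0,0.4]]], "fingers": 0}}

```text
time_s: 46.42
position: [468.8, 188.8, 128.5]
orientation: [[-0.99, -0.14, 0.015], [-0.14, 0.99, 0.003], [-0.015, 0.001, -1.0]]
ft_force: [-0.6, 0.5, -0.6]
width: 20.5
```

```bash
python3 chk.py; python3 -c "
from workcell import manip;print(manip.read_state()['position'])"
```

```text
scene orange [338 175  57  63 982] [361.1 215. ]
scene orange [368 206  13  12 100] [374.4 211.8]
scene red [361 201  11  16  60] [485.2 192.8  11. ]
top red [170 226  10  16  91] [510.7 193.8  11. ]
[468.97106221 188.37081536 128.29873213]
```

{"name": "servo_tool", "arguments": {"moves": [[[-0.004,0.001,-0.06],[0,0,0]],[[-0.004,0.001,-0.12],[0,0,0]],[[-0.004,0.001,-0.16],[0,0,0]],[[-0.004,0.001,-0.185],[0,0,0]],[[-0.004,0.001,-0.197],[0,0,0]],[[-0.004,0.001,-0.197],[0,0,0]]]}}

```text
time_s: 47.28
position: [469.1, 188.9, 30.9]
orientation: [[-0.99, -0.138, 0.018], [-0.138, 0.99, 0.004], [-0.018, 0.001, -1.0]]
ft_force: [1.7, -0.1, 3.0]
width: 20.7
```

{"name": "servo_tool", "arguments": {"moves": [[[0,0,0],[0,0,0]],[[0,0,0],[0,0,0]],[[0,0,0],[0,0,0]],[[0,0,0],[0,0,0]],[[0,0,0.05],[0,0,0]],[[0,0,0.12],[0,0,0]],[[0,0,0.2],[0,0,0]],[[0,0,0.35],[0,0,0]],[[-0.1,-0.2,0.45],[0,0,0]],[[-0.2,-0.4,0.45],[0,0,0]],[[-0.3,-0.6,0.45],[0,0,0]],[[-0.4,-0.8,0.45],[0,0,0]],[[-0.4,-0.97,0.45],[0,0,0]],[[-0.45,-1,0.45],[0,0,0]],[[-0.45,-1,0.45],[0,0,0]],[[-0.45,-1,0.45],[0,0,0]],[[-0.45,-1,0.45],[0,0,0]]], "fingers": 0.42}}

```text
time_s: 49.4
position: [242.8, -313.0, 256.1]
orientation: [[-0.99, -0.138, 0.018], [-0.138, 0.99, 0.003], [-0.018, 0.0, -1.0]]
ft_force: [1.1, -0.9, -0.6]
width: 36.2
```

```bash
python3 chk.py
python3 - <<'E'
import cv2,numpy as np
t=cv2.imread('pics/last_top.png')[120:300,130:430];s=cv2.imread('pics/last_scene.png')[100:280,140:430]
cv2.imwrite('pics/f.png',np.vstack([cv2.resize(i,(640,300 if 0 else int(i.shape[0]*640/i.shape[1])))[:300] if 0 else cv2.resize(i,(500,298),interpolation=cv2.INTER_CUBIC) for i in(t,s)]))
E
```

```text
scene orange [339 175  56  62 930] [363.7 211.3]
scene orange [184 156   9   3   9] [188.  156.8]
scene red [361 193  14  24 149] [468.4 187.7  11. ]
top red [170 227  12  30 195] [490.  190.7  11. ]
```

View pics/f.png

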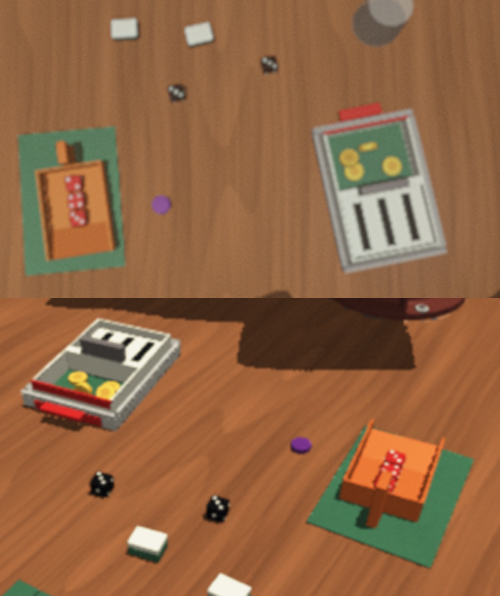

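```bash
python3 -c "
from workcell import manip;print(manip.job_done())"
```

```text
the job is handed in; nothing more can be done
None
```

The job is handed in, after about 50 s of robot time out of the 210 s allowed.

- **Insert:** I lifted it clear by its rib, turned it half round and lowered it until it met the tray floor at the original grasp height. Its outline at the seated height matched in the scene camera, with the stripe at the red end.
- **Chips:** All four yellow chips went into the open bay at a tilt of about 58 degrees. Both views showed them there; one appears to be standing on edge.
- **Dice tray:** It stands upright on its mat, empty of chips, about where it started.
- **Dice:** All three red dice sit in a row in the dice tray.
- **Left alone:** The tumbler, both loose tiles, the black dice and the purple chip look undisturbed.

**Checks that were weak or disagreed:**
- The automatic fit of the dice angles was poor, so I read the angles by eye from an enlarged picture. All three grasps held.
- The two cameras' fits of the dice tray differed by up to 6 mm in x. I relied mainly on the top view.
- The insert's seated height was confirmed only in the scene camera, because the arm blocked the top view at the time. A later top view showed it lying square in the tray.

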